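Clear the vanity: soaps in the screw-lid jar, odds and ends in the drawer

TASK

Clear the washbasin counter: put all the small round guest soaps into the white jar, then screw its wooden lid on level and fully home. Put the nail brush and the flat metal tin, whichever of them are lying out, in the open drawer, push the drawer fully shut, and do not disturb the bottles, pots and cup standing about.

Things in the scene. Friction and masses are not known exactly. Their poses are not given: they have to be found in the camera images.
- jar: White ceramic storage jar, fixed to the counter on a thin 108 mm steel foot; it neither moves nor turns. Origin at the centre of its underside, z up. Body 100 mm across; neck 76 mm across outside, 68 mm inside; inner floor at 6 mm, rim at 105 mm
- jar_rim (a point): Centre of the jar's mouth, level with its rim, 105 mm above the counter. Round the neck below it runs a right-hand thread of three equal starts, 120 degrees apart: an entry gap of 30 degrees, then clockwise (from above) a ridge 5 mm proud that slopes down and ends at an upright stop, right before the next gap
- lid: Wooden screw lid, 98 mm across, right way up, about 120 g. Origin at the centre of its lower edge, z up; top surface at 29 mm, underside at 24 mm. A centring plug 64 mm across enters the mouth by 22 mm; three lugs in the skirt, their angle unmarked. Set on the neck, the lugs mostly ride on the ridges (origin 88 to 100 mm above the jar's), where turning clockwise meets a stop without catching
- lid_grip (a point): Middle of the straight grip bar on the lid, 41 mm above the lid's origin: bar 60 mm along the lid's x, 16 mm thick along its y, from 29 to 53 mm. Turned back (anticlockwise from above, up to 100 degrees) the lid drops into the thread starts, origin 87 mm above the jar's, and meets a stop; then clockwise it screws easily down 6 mm in about 1.6 rad to fully home at 81 mm, and stays
- soap1: Guest soap: plain honey-coloured disc 30 mm across, 16 mm thick, 18 g, lying flat. Origin at the centre of its underside. May be absent
- soap2: Guest soap: plain honey-coloured disc 30 mm across, 16 mm thick, 18 g, lying flat. Origin at the centre of its underside. May be absent
- soap3: Guest soap: plain honey-coloured disc 30 mm across, 16 mm thick, 18 g, lying flat. Origin at the centre of its underside. May be absent
- soap4: Guest soap: plain honey-coloured disc 30 mm across, 16 mm thick, 18 g, lying flat. Origin at the centre of its underside. May be absent
- brush: Nail brush lying bristles down: light wooden back 88 mm along its x, 34 mm wide along its y, from 14 to 28 mm high, over a white bristle block 76 x 26 mm (0 to 14 mm). Origin at the centre of its underside. May be absent
- tin: Flat round metal tin, 54 mm across, 22 mm high. Origin at the centre of its underside. May be absent
- drawer_in (a point): Point on the drawer's inner floor, midway across, 45 mm behind its front wall; x points into the cabinet, y left, z up. Drawer 195 mm (x) by 198 mm (y) inside, walls 56 mm above this floor, front panel 65 mm. White cabinet 240 x 240 mm, 100 mm high. From its front wall (x = -45 mm) back over the opening distance less 6 mm the drawer is open above, the rest lies under the cabinet top
- vanity_drawer0_handle (a point): Middle of the drawer's horizontal steel bar handle, 120 mm long, 35 mm in front of the drawer's front panel
- vanity_drawer0 (a joint): Drawer opening in m: 0 shut, grows as it comes out towards the robot (0.13 to 0.16 at the start). Slides with about 1 N of friction and stays where it is left
- dispenser: Bystander: amber bottle 58 mm across, 150 mm high; to be left alone. Origin at the centre of its underside
- mug: Bystander: white cup 70 mm across, 90 mm high; to be left alone. Origin at the centre of its underside
- cream: Bystander: low white pot with metal cap, 52 mm across, 36 mm high; to be left alone. Origin at the centre of its underside
- scent: Bystander: small green bottle 44 mm across, 90 mm high; to be left alone. Origin at the centre of its underside
- mouthwash: Bystander: blue bottle 60 mm across, 160 mm high; to be left alone. Origin at the centre of its underside
- balm: Bystander: small white pot with brass cap, 44 mm across, 30 mm high; to be left alone. Origin at the centre of its underside

How it is judged:
By the outcome, as a careful person would: the job done as asked, in the order asked, and still so for the second after the job is handed in, with the robot touching nothing.
Of soap1, soap2, soap3, soap4 only 3 to 4 are there at a start; the rules pass over those that are not, and their reading is None.
Of brush, tin only 1 to 2 are there at a start; the rules pass over those that are not, and their reading is None.
At some moment in a run one of soap1, soap2, soap3, soap4, brush, tin may be knocked a few centimetres aside while the robot is not near it.
It also fails if it takes over 210 s, if anything falls off the work surface, if the arm or the gripper's body presses on something with over 40 N, if the wrist force passes 120 N, or if a joint passes its speed limit or range.

ROBOT

A 6-joint arm with a two-finger parallel gripper is mounted at the origin on the work surface. World frame = base frame: x ahead of the robot, y to its left, z up, the work surface at z = 0. Lengths are in mm, angles in rad, forces in N, time in s.
With the tool pointing down it reaches from about 350 to 875 mm from the base axis. Payload 4.2 kg.
Tool frame: the origin (TCP) lies between the finger pads; the fingertips stand 17 mm ahead of it and the grasp point (between the pads) lies 2 mm behind it; z points along the fingers, y is the line along which they close (so a half turn about z gives the same grasp; the last joint's range is limited). The gripper opens to 85 mm and grips with 20 to 120 N. Pads are 22 mm wide; open, the fingers measure 114 mm over their backs; the gripper's body (76 mm by 85 mm) begins 54 mm behind the grasp point. The pads swing forward as they close: fully open they stand 13 mm farther back than shut.
Start: joints at [-0.907, 0.385, 0.008, 0, -1.194, -0.259], TCP at [246.16, -574.46, 248.312] pointing down, gripper open.
Joint ranges: [-3.14, 3.14], [-1.21, 2.06], [-1.07, 1.41], [-3.16, 2.05], [-2.99, -0.16], [-3.1, 3.1]. Speed limits (rad/s): [2.79, 2.79, 3.14, 3.14, 3.14, 3.14].

INTERFACE

Orientations are given as a unit quaternion [x, y, z, w].
In Python, from bench import arm gives the robot as it stands.
- The arm moves only by the shell command python3 jog.py [OPENING], which reads ROWS from standard input. ROWS is one flat JSON list of numbers that holds 1 to 10 rows one after another, with no inner brackets; each row has 6 numbers: dx, dy, dz in mm, then a rotation vector rx, ry, rz in rad; each row is the pose to reach, as a shift and turn from the pose commanded when the command began, along the tool's axes at that moment; what a row does not reach only later rows make up. A row lasts 1/10 s, in which the tool goes at most 50 mm and 0.15 rad, less where a joint would pass 70% of its speed; a pose out of reach is approached as far as the arm can. OPENING is the finger opening in mm, set as the command begins (- or left out keeps the last). The fingers move at their own pace and stop on an object; the grip force is fixed at half the most. Time passes only in rows, so rows that do not move let the fingers close. It prints the time, the measured TCP pose, the force, the opening and the grip force at its end. Input that does not fit is refused with a message, and nothing moves.
- arm.read_state(): the state, without advancing time (a new reading comes with each control period).
- arm.get_image(name): name is "scene" or "top" or "wrist"; returns the picture (400x640x3 uint8, blue, green, red); there is no depth.
- arm.get_calibration(name): a dict with "K" (3x3 intrinsics, pixels), "rvec" (rotation vector, rad) and "tvec" (3), from world to camera coordinates, as OpenCV has them. Camera axes: x right, y down, z forward; pixel columns grow to the right and rows downward; lengths in mm; the calibration is good to about 2 mm. The wrist camera is an equidistant fisheye: a pixel r from the principal point sees the ray r / f radians off the axis. A picture is of the moment at which its call begins: read the wrist's pose just before it. get_calibration takes no time and is no camera call; for the wrist camera it gives the pose at the moment of the call.
- arm.job_done(): hands the job in; it is judged then, once.
The state is a dict: "clock": time; "joints": joint angles; "joint_vel": joint speeds; "joint_efforts": joint torques, N m; "position": TCP position; "ee_rot": TCP orientation; "contact_force": force on the tool from outside, world axes, zero at the start; "wrist_torque": the same for the moment, N m; "gripper_width": finger opening in mm; "grasp_force": force on a finger pad.
Only numpy, scipy, OpenCV 4.12 (cv2) and the standard library are available. Lean on these libraries where they do the work, as an engineer would, in place of code of your own. Each camera call takes 0.05 s, during which the arm holds its last target. There are 200 camera calls.

## Working session

There is one attempt and no reset: what is moved stays moved. The work goes in short steps, Python scripts to look and compute and a shell command to move; the robot and the scene stay as the last step left them, time stands still between calls to the robot, and variables do not carry over. Pictures are saved under pics/ and viewed, at most 14 in all, crops included, and the job is handed in when it is done.

```bash
ls; mkdir -p pics
python3 - <<'E'
from bench import arm
import cv2
s=arm.read_state();print(s)
for n in("scene","top"):
    im=arm.get_image(n);cv2.imwrite(f"pics/{n}0.png",im);print(n,arm.get_calibration(n))
print(arm.get_calibration("wrist"))
E
```

```text
bench.py
jog.py
pics
{'clock': 0.0, 'joints': array([-9.07410664e-01,  3.85574607e-01,  6.61310157e-03, -4.75606227e-04,
       -1.19398887e+00, -2.58640649e-01]), 'joint_vel': array([-0.00177559, -0.00198085,  0.00029313,  0.00015243, -0.00030441,
       -0.00101002]), 'joint_efforts': array([ 4.38600164e-04, -3.92282939e+01,  1.88393980e+01,  4.18600380e+00,
       -4.64276935e-03, -1.46699165e-05]), 'position': array([ 245.9372666 , -573.984481  ,  247.20913235]), 'ee_rot': array([-2.00907914e-01,  9.79609515e-01,  1.06291179e-03, -2.81170512e-04]), 'contact_force': array([0.70798375, 0.90710097, 0.53508685]), 'wrist_torque': array([ 0.0364617 ,  0.02814056, -0.01220806]), 'grasp_force': 0.0, 'gripper_width': 85.82283356635034}
scene {'K': array([[479.76436386,   0.        , 311.01809651],
       [  0.        , 479.76436386, 203.07608566],
       [  0.        ,   0.        ,   1.        ]]), 'rvec': array([ 1.36825268,  1.92724383, -1.07739154]), 'tvec': array([ 173.41693376, -210.06491121, 1563.98950565])}
top {'K': array([[452.20785416,   0.        , 321.75952282],
       [  0.        , 452.20785416, 198.34844766],
       [  0.        ,   0.        ,   1.        ]]), 'rvec': array([ 2.13017478, -2.18850967,  0.13352254]), 'tvec': array([  34.84647149,  571.80833955, 1023.26315421])}
{'K': array([[309.70691629,   0.        , 322.04894691],
       [  0.        , 309.70691629, 200.18635578],
       [  0.        ,   0.        ,   1.        ]]), 'rvec': array([-1.62057902, -2.45395872, -0.3973546 ]), 'tvec': array([623.23191908, -41.78366385, 380.24976047])}
```

View pics/top0.png

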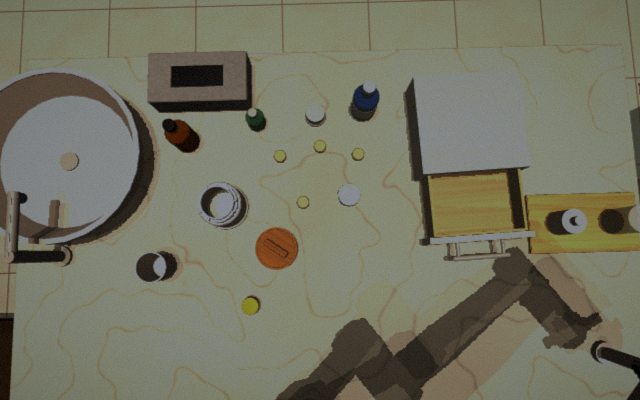

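View pics/scene0.png

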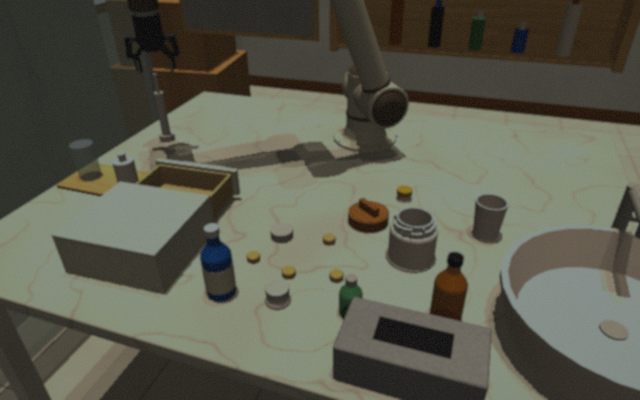

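The top view shows four soaps near (280,156), (320,146), (358,154) and (303,202). The flat disc at (348,195) is the tin, the lid is at (277,248), the jar at (222,204), and the drawer is open at (475,200). Balm is at (250,305) and cream at (315,115). I see no brush so far.

```bash
cat > h.py <<'E'
import numpy as np,cv2
from bench import arm
from scipy.spatial.transform import Rotation as R
def cal(n):
    c=arm.get_calibration(n);M=cv2.Rodrigues(np.array(c["rvec"],float))[0];return np.array(c["K"]),M,np.array(c["tvec"]).ravel()
def ray(n,uv,c=None):
    K,M,t=c or cal(n);x=(uv[0]-K[0,2])/K[0,0];y=(uv[1]-K[1,2])/K[1,1]
    if n=="wrist":
        r=np.hypot(x,y)+1e-9;d=np.array([np.sin(r)*x/r,np.sin(r)*y/r,np.cos(r)])
    else: d=np.array([x,y,1.]);d/=np.linalg.norm(d)
    return -M.T@t,M.T@d
def onz(n,uv,z,c=None):
    o,d=ray(n,uv,c);return o+d*(z-o[2])/d[2]
def proj(n,p,c=None):
    K,M,t=c or cal(n);q=M@np.array(p,float)+t
    if n=="wrist":
        r=np.hypot(q[0],q[1]);a=np.arctan2(r,q[2]);x=np.array([q[0],q[1]])/(r+1e-9)*a
    else: x=q[:2]/q[2]
    return x*[K[0,0],K[1,1]]+K[:2,2]
def tri(rays):
    A=np.zeros((3,3));b=np.zeros(3);res=[]
    for o,d in rays:
        P=np.eye(3)-np.outer(d,d);A+=P;b+=P@o
    p=np.linalg.solve(A,b)
    return p,[round(float(np.linalg.norm((np.eye(3)-np.outer(d,d))@(p-o))),1) for o,d in rays]
def go(target,yaw=None,s=None):
    """tool-axes shift (mm) and rz for TCP target, tool down, finger line y at world angle yaw"""
    s=s or arm.read_state();Q=R.from_quat(s["ee_rot"]);d=Q.inv().apply(np.array(target)-s["position"])
    Y=Q.as_matrix()[:,1];cur=np.arctan2(Y[1],Y[0]);out=[d.round(1),"yaw now %.3f"%cur,"j6 %.2f"%s["joints"][5]]
    if yaw is not None:
        x=(yaw-cur+np.pi/2)%np.pi-np.pi/2;out.append("rz %.3f (alt %.3f)"%(-x,-x+np.pi*(1 if x>0 else -1)))
    print(*out)
E
python3 - <<'E'
from h import *
t=cv2.imread("pics/top0.png");s=cv2.imread("pics/scene0.png")
g=lambda im:np.clip(im.astype(float)*1.5,0,255).astype(np.uint8)
cv2.imwrite("pics/tc.png",g(cv2.resize(t[90:290,190:390],None,fx=3,fy=3,interpolation=2)))
cv2.imwrite("pics/sc.png",g(cv2.resize(s[170:320,220:460],None,fx=3.3,fy=3.3,interpolation=2)))
for n,uv in dict(s1=(280,156),s2=(320,146),s3=(358,154),s4=(303,202)).items(): print(n,onz("top",uv,16).round())
for n,im,zs in(("top",t,0),("scene",s,0)):
    hsv=cv2.cvtColor(im,cv2.COLOR_BGR2HSV);m=cv2.inRange(hsv,(18,110,60),(35,255,255))
    k,l,st,ce=cv2.connectedComponentsWithStats(m)
    for i in range(1,k):
        if 15<st[i,4]<900: print(n,ce[i].round(1),st[i])
E
```

```text
s1 [680. 117.  16.]
s2 [702.  20.  16.]
s3 [680. -71.  16.]
s4 [567.  64.  16.]
top [319.4 145.1] [314 140  12  12  81]
top [358.2 153. ] [352 148  12  12  68]
top [279.3 154.9] [274 150  12  12  88]
top [249.7 305.6] [241 297  18  18 248]
scene [ 90.9 181.6] [ 57 165  60  30 871]
scene [169.3 167. ] [164 165  12   4  21]
scene [197.1 171.1] [192 169  13   4  17]
scene [142.3 175.6] [137 172  12  11  73]
scene [221.9 179.3] [213 172  18  17  73]
scene [188.7 188. ] [161 182  58  15 208]
scene [404.3 189.8] [398 186  14   9 105]
scene [328.7 238.1] [323 234  12   9  82]
scene [252.8 256. ] [247 252  12   9  89]
scene [288.2 271.2] [282 266  13  11 106]
scene [336.1 274.4] [330 270  13  10 104]
```

View pics/tc.png

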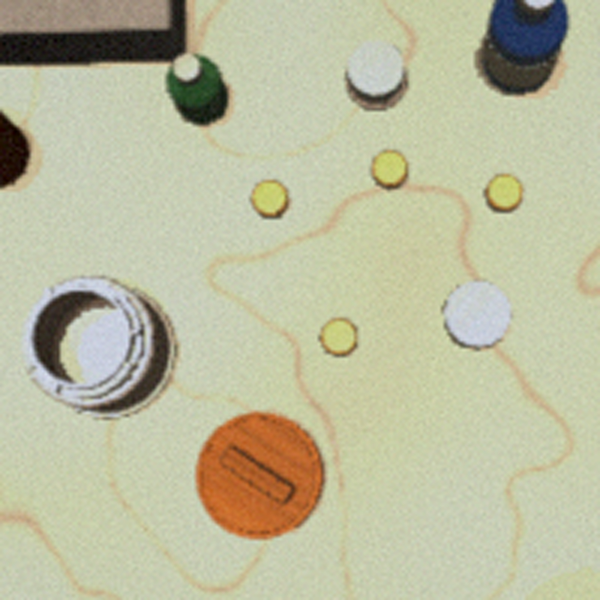

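View pics/sc.png

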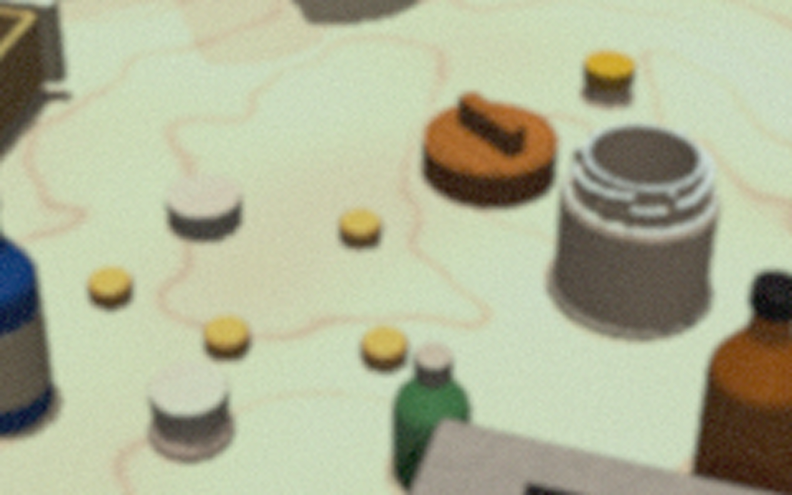

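The crops confirm four soaps, the tin at top crop (477,313), the lid bar running (228,457)–(292,496), and the rim centre near (86,338). In the scene crop the rim is at (642,158).

Run:
```python
from h import *
T=dict(s1=(270,197),s2=(390,168),s3=(504,192),s4=(339,336),tin=(477,313),bar=(258,474),rim=(86,338))
S=dict(s1=(385,343),s2=(227,331),s3=(110,282),s4=(360,224),tin=(204,194),bar=(494,117),rim=(642,158))
zz=dict(tin=22,bar=53,rim=105)
for k in T:
    a=(190+T[k][0]/3,90+T[k][1]/3);b=(220+S[k][0]/3.3,170+S[k][1]/3.3)
    p,r=tri([ray("top",a),ray("scene",b)]);z=zz.get(k,16)
    print(k,p.round(1),r,onz("top",a,z).round(1),onz("scene",b,z).round(1))
for e in((228,457),(292,496)):print(onz("top",(190+e[0]/3,90+e[1]/3),53).round(1))
t=cv2.imread("pics/top0.png");s=cv2.imread("pics/scene0.png")
g=lambda im:np.clip(im.astype(float)*1.6,0,255).astype(np.uint8)
a=g(cv2.resize(t[60:270,400:560],None,fx=2.5,fy=2.5,interpolation=2));b=g(cv2.resize(s[130:300,40:260],None,fx=1.8,fy=1.8,interpolation=2))
c=np.zeros((525,800,3),np.uint8);c[:,:400]=a;c[:b.shape[0],404:404+b.shape[1]]=b[:,:396];cv2.imwrite("pics/dr.png",c)
w=arm.get_image("wrist");cv2.imwrite("pics/w0.png",g(w))
```

```text
s1 [681.3 117.9  14.3] [0.7, 0.7] [681.1 117.1  16. ] [682.9 119.2  16. ]
s2 [702.4  20.7  14.8] [0.6, 0.6] [702.3  20.1  16. ] [703.5  21.9  16. ]
s3 [680.4 -70.8  14.2] [0.2, 0.2] [680.1 -70.9  16. ] [682.3 -69.5  16. ]
s4 [567.5  64.7  13.4] [0.4, 0.4] [567.3  64.2  16. ] [570.6  66.2  16. ]
tin [581.6 -45.1  23.9] [0.3, 0.3] [581.9 -45.5  22. ] [579.1 -45.9  22. ]
bar [459.2 128.9  47.4] [2.1, 2.1] [459.7 126.3  53. ] [466.9 132.7  53. ]
rim [560.5 247.  102.2] [1.8, 1.8] [560.6 244.6 105. ] [563.8 249.1 105. ]
[473.1 148.8  53. ]
[442.5 100.9  53. ]
```

View pics/dr.png

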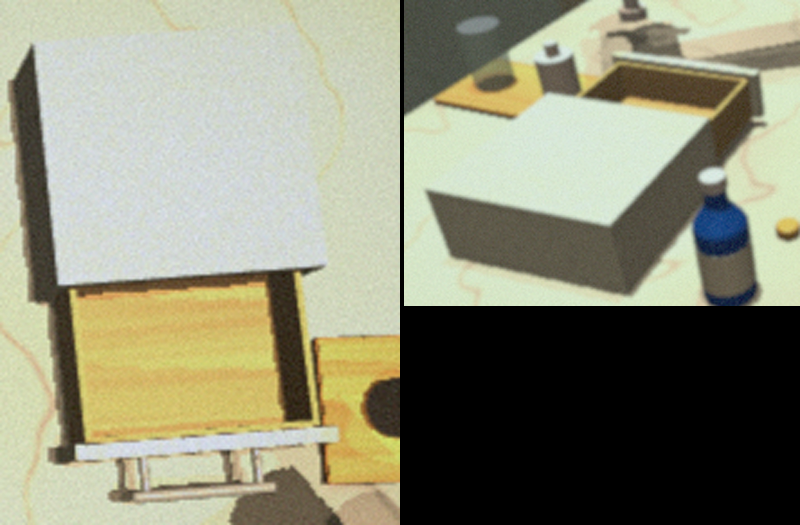

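View pics/w0.png

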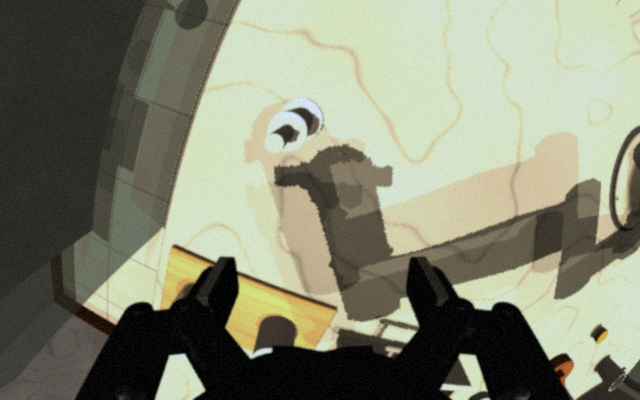

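No brush lies anywhere; the drawer is empty and open, its front top edge at crop (76,450)–(338,433). I start with soap 4.

Run:
```python
from h import *
go((567.4,64.5,150),0.0);go((567.4,64.5,150),np.pi/2)
f=lambda u,v:(400+u/2.5,60+v/2.5)
g=lambda u,v:(40+(u-404)/1.8,130+v/1.8)
for a,b in(((76,450),(758,75)),((338,434),(613,55))):
    p,r=tri([ray("top",f(*a)),ray("scene",g(*b))]);print(p.round(1),r)
for a in((120,495),(272,487)):
    print(onz("top",f(*a),50).round(1))
```

```text
[-546.9  460.3   98.1] yaw now 1.976 j6 -0.26 rz -1.166 (alt 1.976)
[-546.9  460.3   98.1] yaw now 1.976 j6 -0.26 rz 0.405 (alt -2.737)
[ 466.8 -215.4   85.6] [1.8, 1.8]
[ 475.3 -449.3   84.5] [0.2, 0.2]
[ 426.6 -263.3   50. ]
[ 430.1 -401.8   50. ]
```

```bash
echo '[-50, 40, 0, 0, 0, 0.05, -95, 80, 0, 0, 0, 0.1, -140, 120, 0, 0, 0, 0.15, -180, 155, 0, 0, 0, 0.2, -220, 190, 0, 0, 0, 0.25, -260, 225, 0, 0, 0, 0.3, -300, 260, 0, 0, 0, 0.35, -340, 295, 0, 0, 0, 0.405, -380, 325, 0, 0, 0, 0.405, -420, 355, 0, 0, 0, 0.405]' | python3 jog.py 55; python3 -c "
from h import *
go((567.4,64.5,80),np.pi/2)"
```

```text
clock: 1.15
position: [468.5, -124.6, 248.5]
ee_rot: [-0.0, 1.0, 0.0, 0.0]
contact_force: [1.1, -2.0, 0.6]
gripper_width: 55.1
grasp_force: 0.0
[-98.9 189.  168.5] yaw now 1.571 j6 -1.65 rz 0.000 (alt -3.142)
```

```bash
echo '[-25, 40, 0, 0, 0, 0, -50, 80, 0, 0, 0, 0, -75, 120, 0, 0, 0, 0, -99, 160, 0, 0, 0, 0, -99, 189, 30, 0, 0, 0, -99, 189, 80, 0, 0, 0, -99, 189, 130, 0, 0, 0, -99, 189, 168, 0, 0, 0, -99, 189, 168, 0, 0, 0, -99, 189, 168, 0, 0, 0]' | python3 jog.py; python3 -c "
from h import *
c=cal('wrist');im=arm.get_image('wrist');print(proj('wrist',(567.4,64.5,16),c))
cv2.imwrite('pics/w1.png',np.clip(im*1.5,0,255).astype('uint8'))
go((567.4,64.5,20))"
```

```text
clock: 2.15
position: [567.8, 62.3, 80.7]
ee_rot: [-0.0, 1.0, -0.0, -0.0]
contact_force: [0.6, 0.6, 1.2]
gripper_width: 55.1
grasp_force: 0.0
[324.08871444 225.08512619]
[ 1.6  1.8 62.2] yaw now 1.571 j6 -1.96
```

View pics/w1.png

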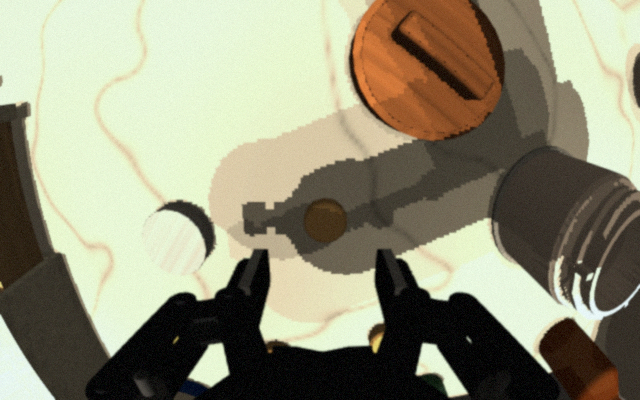

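The wrist view shows soap 4 at (325,220), within about 1.5 mm of the prediction. I descend and grip.

```bash
echo '[1, 0, 30, 0, 0, 0, 1, 1, 61, 0, 0, 0, 1, 1, 61, 0, 0, 0]' | python3 jog.py; echo '[0, 0, 0, 0, 0, 0, 0, 0, 0, 0, 0, 0, 0, 0, 0, 0, 0, 0, 0, 0, 0, 0, 0, 0, 0, 0, 0, 0, 0, 0, 0, 0, 0, 0, 0, 0]' | python3 jog.py 20;echo '[0, 0, -50, 0, 0, 0, 0, 0, -100, 0, 0, 0, 0, 0, -150, 0, 0, 0, 0, 40, -170, 0, 0, 0, 0, 80, -170, 0, 0, 0, 0, 80, -170, 0, 0, 0, 0, 80, -170, 0, 0, 0]' | python3 jog.py;python3 -c "
from h import *
go((561,246,190))"
```

```text
clock: 2.5
position: [565.5, 63.0, 18.7]
ee_rot: [0.0, 1.0, -0.0, -0.001]
contact_force: [0.0, 0.8, -0.1]
gripper_width: 55.1
grasp_force: 0.0
clock: 3.1
position: [568.4, 64.0, 22.5]
ee_rot: [-0.0, 1.0, 0.001, 0.003]
contact_force: [-0.4, -0.1, 6.7]
gripper_width: 26.6
grasp_force: 58.9
clock: 3.8
position: [566.2, 144.1, 190.6]
ee_rot: [-0.001, 1.0, 0.001, 0.001]
contact_force: [0.7, -0.2, -0.3]
gripper_width: 26.7
grasp_force: 59.4
[  5.  101.9   0.7] yaw now 1.572 j6 -2.10
```

```bash
echo '[2, 40, 0, 0, 0, 0, 5, 80, 0, 0, 0, 0, 5, 102, 0, 0, 0, 0, 5, 102, 0, 0, 0, 0, 5, 102, 0, 0, 0, 0]' | python3 jog.py;python3 -c "
from h import *
c=cal('wrist');im=arm.get_image('wrist');import pickle;pickle.dump(c,open('c2.pkl','wb'))
go((561,246,128))
for z in(105,):print([proj('wrist',(561+34*np.cos(a),246+34*np.sin(a),z),c).round().tolist() for a in np.arange(0,6.2,np.pi/2)])
a=np.clip(cv2.resize(im[60:360,160:480],None,fx=2,fy=2,interpolation=2)*1.4,0,255).astype('uint8')
cv2.imwrite('pics/w2.png',a[:600])"
```

```text
clock: 4.3
position: [561.1, 244.7, 189.1]
ee_rot: [0.0, 1.0, -0.0, -0.0]
contact_force: [0.2, -0.3, -0.9]
gripper_width: 26.5
grasp_force: 59.4
[ 0.2  1.8 61.2] yaw now 1.570 j6 -2.25
[[323.0, 256.0], [369.0, 215.0], [323.0, 169.0], [276.0, 215.0]]
```

View pics/w2.png

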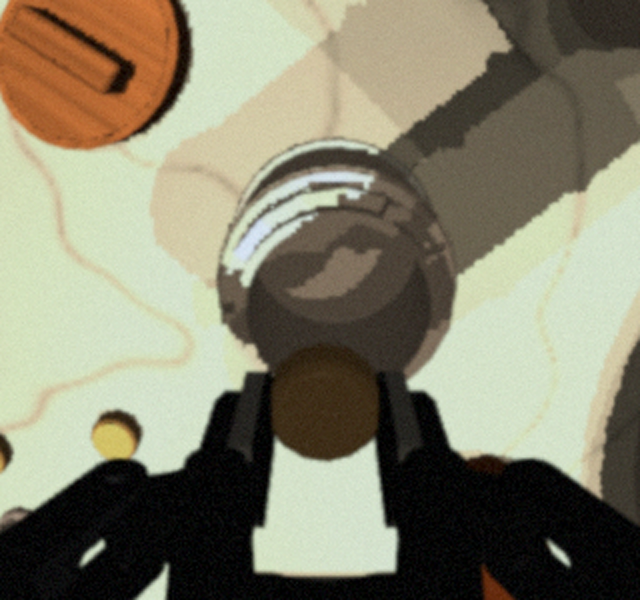

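The mouth spans crop x 248–432 with its near edge at row 212, so the jar sits about 5 mm further in +y than I assumed. The soap is held, so I shift over, lower and release.

```bash
echo '[2, 5, 0, 0, 0, 0, 2, 5, 30, 0, 0, 0, 2, 5, 62, 0, 0, 0, 2, 5, 62, 0, 0, 0, 2, 5, 62, 0, 0, 0]' | python3 jog.py; echo '[0, 0, 0, 0, 0, 0, 0, 0, 0, 0, 0, 0, 0, 0, 0, 0, 0, 0, 0, 0, -30, 0, 0, 0, 0, 0, -80, 0, 0, 0]' | python3 jog.py 50; python3 -c "
from h import *
go((680.8,118,80))
im=arm.get_image('wrist');cv2.imwrite('pics/w3.png',im)
"
```

```text
clock: 4.85
position: [559.7, 249.8, 127.7]
ee_rot: [0.0, 1.0, -0.0, -0.0]
contact_force: [0.0, 0.7, 0.7]
gripper_width: 26.4
grasp_force: 59.4
clock: 5.35
position: [557.5, 249.3, 205.1]
ee_rot: [0.0, 1.0, -0.002, -0.003]
contact_force: [1.0, 0.2, 0.4]
gripper_width: 49.9
grasp_force: 0.0
[-124.2 -130.7  124.9] yaw now 1.570 j6 -2.26
```

```bash
echo '[-35, -35, 0, 0, 0, 0, -70, -70, 0, 0, 0, 0, -105, -105, 0, 0, 0, 0, -123, -131, 0, 0, 0, 0, -123, -131, 50, 0, 0, 0, -123, -131, 90, 0, 0, 0, -123, -131, 125, 0, 0, 0, -123, -131, 125, 0, 0, 0]' | python3 jog.py; python3 -c "
from h import *
s=arm.read_state();c=cal('wrist');im=arm.get_image('wrist');cv2.imwrite('pics/w4.png',im)
hsv=cv2.cvtColor(im,cv2.COLOR_BGR2HSV);m=cv2.inRange(hsv,(10,90,25),(35,255,255))
k,l,st,ce=cv2.connectedComponentsWithStats(m)
for i in range(1,k):
    if st[i,4]>150: print(ce[i].round(1),st[i],onz('wrist',ce[i],12,c).round(1))
print(proj('wrist',(680.8,118,14),c).round());go((680.8,118,22),s=s)"
```

```text
clock: 6.2
position: [678.8, 118.1, 76.7]
ee_rot: [0.001, 1.0, -0.002, -0.005]
contact_force: [-1.2, 0.1, -0.6]
gripper_width: 50.2
grasp_force: 0.0
[ 95.7 221.9] [ 80 204  33  37 864] [678.8 -67.1  12. ]
[321.5 227.7] [ 299  205   46   46 1592] [679.7 118.4  12. ]
[192.8 252.3] [ 174  232   39   41 1188] [700.6  23.1  12. ]
[601.1 300.8] [ 539  236  101  120 4598] [780.2 434.   12. ]
[321. 230.]
[-2.5  0.1 54.6] yaw now 1.569 j6 -1.98
```

Soap 1 is detected at (679.7,118.4), where expected.

```bash
echo '[-1, 0, 30, 0, 0, 0, -1, 0, 55, 0, 0, 0, -1, 0, 55, 0, 0, 0]' | python3 jog.py; echo '[0, 0, 0, 0, 0, 0, 0, 0, 0, 0, 0, 0, 0, 0, 0, 0, 0, 0, 0, 0, 0, 0, 0, 0, 0, 0, 0, 0, 0, 0]' | python3 jog.py 20;echo '[0, 0, -50, 0, 0, 0, 0, 0, -100, 0, 0, 0, 0, 0, -150, 0, 0, 0, 30, 35, -165, 0, 0, 0, 60, 70, -165, 0, 0, 0, 90, 100, -165, 0, 0, 0, 120, 131, -165, 0, 0, 0, 120, 131, -165, 0, 0, 0, 120, 131, -165, 0, 0, 0]' | python3 jog.py;python3 -c "
from h import *
go((559.5,250,128))"
```

```text
clock: 6.55
position: [682.6, 119.3, 26.7]
ee_rot: [0.0, 1.0, -0.0, -0.001]
contact_force: [-0.2, -0.1, 0.3]
gripper_width: 50.2
grasp_force: 0.0
clock: 7.05
position: [687.3, 120.6, 33.2]
ee_rot: [-0.001, 1.0, 0.001, 0.005]
contact_force: [0.6, 0.3, 6.4]
gripper_width: 19.6
grasp_force: 3.6
clock: 7.95
position: [563.4, 251.6, 195.0]
ee_rot: [-0.001, 1.0, 0.001, 0.002]
contact_force: [-0.2, 0.7, 0.3]
gripper_width: 20.1
grasp_force: 0.0
[ 4.1 -1.7 67. ] yaw now 1.573 j6 -2.25
```

The pads slipped off soap 1: the commanded z was about 27, too high because of noise in the pose reading. I go back and look.

```bash
echo '[-30, -35, 0, 0, 0, 0, -60, -70, 0, 0, 0, 0, -90, -100, 0, 0, 0, 0, -120, -131, 0, 0, 0, 0, -120, -131, 50, 0, 0, 0, -120, -131, 90, 0, 0, 0, -120, -131, 112, 0, 0, 0, -120, -131, 112, 0, 0, 0]' | python3 jog.py 50
cat > soap.py <<'E'
from h import *
import sys
s=arm.read_state();c=cal('wrist');im=arm.get_image('wrist');cv2.imwrite('pics/'+sys.argv[1],im)
hsv=cv2.cvtColor(im,cv2.COLOR_BGR2HSV);m=cv2.inRange(hsv,(10,90,25),(35,255,255))
k,l,st,ce=cv2.connectedComponentsWithStats(m)
Q=R.from_quat(s["ee_rot"])
for i in range(1,k):
    if 400<st[i,4]<3000:
        p=onz('wrist',ce[i],13,c);print(ce[i].round(1),st[i],p.round(1),'tool',Q.inv().apply(p-s["position"]).round(1))
print(s["position"].round(1))
E
python3 soap.py w5.png; ls -la . | head -20
```

```text
clock: 8.75
position: [681.8, 116.9, 76.5]
ee_rot: [0.002, 1.0, -0.001, -0.004]
contact_force: [-0.3, 0.0, 0.1]
gripper_width: 49.6
grasp_force: 0.0
[ 95.9 218.6] [ 80 201  33  36 879] [678.3 -65.9  13. ] tool [   2.5 -182.6   63.9]
[321.7 222.6] [ 299  200   46   46 1617] [678.7 117.4  13. ] tool [ 2.7  0.6 63.5]
[193.5 248.6] [ 174  229   40   41 1210] [700.   23.7  13. ] tool [-18.9 -93.   63.6]
[681.8 116.9  76.5]
total 32
drwxr-xr-x  3 agent agent 4096 Nov 27 04:45 .
drwxr-xr-x 23 root  root  4096 Nov 27 04:41 ..
-rw-r--r--  1 agent agent   42 Jan  1  1970 bench.py
-rw-r--r--  1 agent agent  382 Nov 27 04:44 c2.pkl
-rw-r--r--  1 agent agent 1546 Nov 27 04:42 h.py
-rw-r--r--  1 agent agent   61 Jan  1  1970 jog.py
drwxr-xr-x  2 agent agent 4096 Nov 27 04:45 pics
-rw-r--r--  1 agent agent  474 Nov 27 04:45 soap.py
```

```bash
echo '[1, 0, 30, 0, 0, 0, 1, 0, 60, 0, 0, 0, 1, 0, 60, 0, 0, 0]' | python3 jog.py; echo '[0, 0, 0, 0, 0, 0, 0, 0, 0, 0, 0, 0, 0, 0, 0, 0, 0, 0, 0, 0, 0, 0, 0, 0, 0, 0, 0, 0, 0, 0]' | python3 jog.py 20;echo '[0, 0, -50, 0, 0, 0, 0, 0, -100, 0, 0, 0, 0, 0, -150, 0, 0, 0, 30, 35, -170, 0, 0, 0, 60, 70, -170, 0, 0, 0, 90, 100, -170, 0, 0, 0, 119, 131, -170, 0, 0, 0, 119, 131, -170, 0, 0, 0, 119, 131, -170, 0, 0, 0]' | python3 jog.py
```

```text
clock: 9.1
position: [681.2, 118.5, 18.7]
ee_rot: [0.001, 1.0, -0.001, -0.002]
contact_force: [-0.6, 0.4, -1.3]
gripper_width: 50.2
grasp_force: 0.0
clock: 9.6
position: [684.4, 119.9, 23.8]
ee_rot: [-0.0, 1.0, 0.001, 0.003]
contact_force: [0.2, -0.5, 5.8]
gripper_width: 26.6
grasp_force: 59.6
clock: 10.5
position: [562.8, 251.4, 191.5]
ee_rot: [-0.001, 1.0, 0.001, 0.001]
contact_force: [0.1, 0.2, 0.1]
gripper_width: 26.9
grasp_force: 59.2
```

```bash
echo '[4, 0, 0, 0, 0, 0, 4, 0, 30, 0, 0, 0, 4, 0, 62, 0, 0, 0, 4, 0, 62, 0, 0, 0, 4, 0, 62, 0, 0, 0]' | python3 jog.py; echo '[0, 0, 0, 0, 0, 0, 0, 0, 0, 0, 0, 0, 0, 0, 0, 0, 0, 0, 0, 0, -30, 0, 0, 0, 0, 0, -62, 0, 0, 0, -35, -45, -62, 0, 0, 0, -70, -90, -62, 0, 0, 0, -105, -135, -62, 0, 0, 0, -142, -180, -62, 0, 0, 0, -142, -227, -62, 0, 0, 0]' | python3 jog.py 50;echo '[0, 0, 50, 0, 0, 0, 0, 0, 80, 0, 0, 0, 0, 0, 110, 0, 0, 0, 0, 0, 110, 0, 0, 0, 0, 0, 110, 0, 0, 0]' | python3 jog.py;python3 soap.py w6.png
```

```text
clock: 11.0
position: [560.1, 249.5, 128.4]
ee_rot: [0.001, 1.0, -0.001, -0.0]
contact_force: [0.3, -0.1, 1.0]
gripper_width: 26.1
grasp_force: 59.2
clock: 12.0
position: [697.9, 43.8, 190.6]
ee_rot: [-0.0, 1.0, 0.0, 0.001]
contact_force: [0.8, 0.5, 0.1]
gripper_width: 50.1
grasp_force: 0.0
clock: 12.5
position: [696.2, 44.8, 81.2]
ee_rot: [-0.0, 1.0, -0.0, 0.0]
contact_force: [-0.2, 0.3, 1.2]
gripper_width: 50.0
grasp_force: 0.0
[10.  68.8] [   0    0   25  135 2545] [ 550.3 -245.7   13. ] tool [ 146.1 -290.3   68.2]
[164.7 199.2] [ 146  179   39   41 1226] [678.7 -67.9  13. ] tool [  17.6 -112.6   68.2]
[287.3 229.3] [ 265  208   45   44 1507] [700.5  21.8  13. ] tool [ -4.3 -23.   68.2]
[623.4 253.6] [ 589  215   51   87 1459] [741.9 379.5  13. ] tool [-45.8 334.7  68. ]
[696.2  44.8  81.2]
```

```bash
echo '[-5, -23, 20, 0, 0, 0, -5, -23, 60, 0, 0, 0, -5, -23, 60, 0, 0, 0, -5, -23, 60, 0, 0, 0]' | python3 jog.py; echo '[0, 0, 0, 0, 0, 0, 0, 0, 0, 0, 0, 0, 0, 0, 0, 0, 0, 0, 0, 0, 0, 0, 0, 0, 0, 0, 0, 0, 0, 0]' | python3 jog.py 20;echo '[0, 0, -50, 0, 0, 0, 0, 0, -100, 0, 0, 0, 0, 0, -150, 0, 0, 0, 30, 40, -170, 0, 0, 0, 60, 80, -170, 0, 0, 0, 90, 120, -170, 0, 0, 0, 120, 160, -170, 0, 0, 0, 142, 200, -170, 0, 0, 0, 142, 228, -170, 0, 0, 0, 142, 228, -170, 0, 0, 0]' | python3 jog.py;echo '[0, 0, 0, 0, 0, 0, 0, 0, 0, 0, 0, 0]' | python3 jog.py; python3 -c "
from h import *
s=arm.read_state();go((559.5,250,128))
c=cal('wrist');im=arm.get_image('wrist');a=np.clip(cv2.resize(im[60:360,160:480],None,fx=2,fy=2,interpolation=2)*1.4,0,255).astype('uint8')
cv2.imwrite('pics/w7.png',a)"
```

```text
clock: 12.95
position: [701.6, 22.1, 22.1]
ee_rot: [-0.0, 1.0, -0.0, 0.001]
contact_force: [0.8, 0.3, 0.6]
gripper_width: 49.8
grasp_force: 0.0
clock: 13.45
position: [702.7, 22.5, 24.0]
ee_rot: [-0.001, 1.0, 0.0, 0.003]
contact_force: [-1.0, 0.4, 5.3]
gripper_width: 25.9
grasp_force: 58.7
clock: 14.45
position: [558.1, 253.6, 191.9]
ee_rot: [-0.003, 1.0, 0.001, 0.001]
contact_force: [-0.4, 0.1, 0.4]
gripper_width: 26.3
grasp_force: 59.3
clock: 14.65
position: [558.7, 249.1, 190.7]
ee_rot: [0.0, 1.0, 0.0, 0.0]
contact_force: [-0.1, 0.1, 0.3]
gripper_width: 26.5
grasp_force: 59.3
[-0.8  0.9 62.7] yaw now 1.570 j6 -2.26
```

View pics/w7.png

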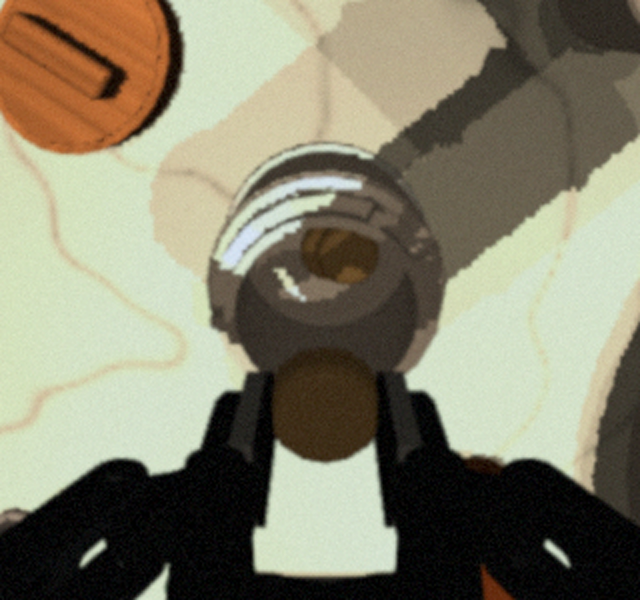

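The mouth spans crop x 237–418, centred on the held soap at x 327, and soaps are visible inside the jar. I lower, release and fetch soap 3.

```bash
echo '[0, 0, 30, 0, 0, 0, 0, 0, 62, 0, 0, 0, 0, 0, 62, 0, 0, 0, 0, 0, 62, 0, 0, 0]' | python3 jog.py; echo '[0, 0, 0, 0, 0, 0, 0, 0, 0, 0, 0, 0, 0, 0, 0, 0, 0, 0, 0, 0, -30, 0, 0, 0, 0, 0, -62, 0, 0, 0, -25, -45, -62, 0, 0, 0, -50, -90, -62, 0, 0, 0, -75, -135, -62, 0, 0, 0, -100, -180, -62, 0, 0, 0, -120, -220, -62, 0, 0, 0]' | python3 jog.py 50;echo '[0, -50, 0, 0, 0, 0, 0, -95, 0, 0, 0, 0, 0, -95, 30, 0, 0, 0, 0, -95, 80, 0, 0, 0, 0, -95, 110, 0, 0, 0, 0, -95, 110, 0, 0, 0, 0, -95, 110, 0, 0, 0]' | python3 jog.py;python3 soap.py w8.png
```

```text
clock: 15.1
position: [559.3, 248.9, 128.6]
ee_rot: [0.001, 1.0, -0.001, -0.0]
contact_force: [-0.2, 0.2, -0.2]
gripper_width: 26.0
grasp_force: 59.3
clock: 16.1
position: [679.3, 28.8, 191.3]
ee_rot: [-0.0, 1.0, 0.0, 0.001]
contact_force: [2.1, 1.2, -0.2]
gripper_width: 50.1
grasp_force: 0.0
clock: 16.8
position: [679.1, -64.8, 81.3]
ee_rot: [-0.0, 1.0, -0.0, 0.001]
contact_force: [0.6, -0.5, 0.9]
gripper_width: 49.9
grasp_force: 0.0
[312.  222.7] [ 290  201   45   45 1540] [678.7 -70.8  13. ] tool [ 0.5 -6.  68.3]
[679.1 -64.8  81.3]
```

```bash
echo '[0, -5, 20, 0, 0, 0, 0, -5, 60, 0, 0, 0, 0, -5, 60, 0, 0, 0, 0, -5, 60, 0, 0, 0]' | python3 jog.py; echo '[0, 0, 0, 0, 0, 0, 0, 0, 0, 0, 0, 0, 0, 0, 0, 0, 0, 0, 0, 0, 0, 0, 0, 0, 0, 0, 0, 0, 0, 0]' | python3 jog.py 20;echo '[0, 0, -50, 0, 0, 0, 0, 0, -100, 0, 0, 0, 0, 0, -150, 0, 0, 0, 20, 40, -170, 0, 0, 0, 35, 80, -170, 0, 0, 0, 55, 120, -170, 0, 0, 0, 75, 160, -170, 0, 0, 0, 95, 200, -170, 0, 0, 0, 115, 240, -170, 0, 0, 0, 120, 270, -170, 0, 0, 0]' | python3 jog.py;echo '[0, 45, 0, 0, 0, 0, 0, 49, 0, 0, 0, 0, 0, 49, 0, 0, 0, 0, 0, 49, 0, 0, 0, 0]' | python3 jog.py; python3 -c "
from h import *
s=arm.read_state();go((559.5,249.5,128))
im=arm.get_image('wrist');cv2.imwrite('pics/w9.png',im)
ref=cv2.imread('pics/w7.png')
a=np.clip(cv2.resize(im[60:360,160:480],None,fx=2,fy=2,interpolation=2)*1.4,0,255).astype('uint8')
r,_=cv2.phaseCorrelate(np.float32(ref[100:330,150:500].mean(2)),np.float32(a[100:330,150:500].mean(2)));print('shift crop px',r)"
```

```text
clock: 17.25
position: [679.5, -69.5, 22.4]
ee_rot: [-0.0, 1.0, -0.0, 0.001]
contact_force: [-0.4, -0.0, 0.3]
gripper_width: 50.0
grasp_force: 0.0
clock: 17.75
position: [680.5, -69.4, 24.0]
ee_rot: [-0.0, 1.0, -0.0, 0.003]
contact_force: [-0.4, 1.5, 6.9]
gripper_width: 26.4
grasp_force: 58.7
clock: 18.75
position: [556.6, 202.4, 192.1]
ee_rot: [-0.001, 1.0, 0.001, 0.001]
contact_force: [0.4, 0.9, -0.3]
gripper_width: 26.2
grasp_force: 59.3
clock: 19.15
position: [558.3, 248.7, 190.8]
ee_rot: [0.0, 1.0, 0.0, 0.0]
contact_force: [0.6, 0.5, 0.5]
gripper_width: 26.1
grasp_force: 59.3
[-1.2  0.8 62.8] yaw now 1.570 j6 -2.25
shift crop px (0.4549257746104445, 0.6179527186121874)
```

```bash
echo '[0, 0, 30, 0, 0, 0, 0, 0, 62, 0, 0, 0, 0, 0, 62, 0, 0, 0, 0, 0, 62, 0, 0, 0]' | python3 jog.py; echo '[0, 0, 0, 0, 0, 0, 0, 0, 0, 0, 0, 0, 0, 0, 0, 0, 0, 0, 0, 0, -30, 0, 0, 0, 0, 0, -62, 0, 0, -0.1, 30, -30, -62, 0, 0, -0.2, 60, -60, -62, 0, 0, -0.35, 80, -90, -62, 0, 0, -0.5, 99, -110, -62, 0, 0, -0.65, 99, -121, -62, 0, 0, -0.8]' | python3 jog.py 50;echo '[0, 0, 10, 0, 0, -0.1, 0, 0, 30, 0, 0, -0.2, 0, 0, 60, 0, 0, -0.2, 0, 0, 60, 0, 0, -0.2, 0, 0, 60, 0, 0, -0.2]' | python3 jog.py;python3 -c "
from h import *
go((459.5,127.5,53),2.573)
c=cal('wrist');im=arm.get_image('wrist')
print([proj('wrist',p,c).round().tolist() for p in((473.1,148.8,53),(442.5,100.9,53))])
cv2.imwrite('pics/w10.png',np.clip(cv2.resize(im[60:360,160:480],None,fx=2,fy=2,interpolation=2)*1.4,0,255).astype('uint8'))
cv2.imwrite('pics/t10.png',arm.get_image('top'))"
```

```text
clock: 19.6
position: [558.9, 248.3, 128.8]
ee_rot: [0.001, 1.0, -0.0, 0.0]
contact_force: [-0.2, 0.8, 0.8]
gripper_width: 26.7
grasp_force: 59.3
clock: 20.6
position: [457.1, 126.6, 191.3]
ee_rot: [-0.392, 0.92, 0.0, 0.0]
contact_force: [0.7, -0.4, 0.5]
gripper_width: 50.0
grasp_force: 0.0
clock: 21.1
position: [459.7, 128.5, 131.0]
ee_rot: [-0.48, 0.878, -0.0, 0.0]
contact_force: [-0.8, 0.4, 0.2]
gripper_width: 50.1
grasp_force: 0.0
[ 1.  -0.3 78. ] yaw now 2.571 j6 -1.19 rz -0.002 (alt 3.140)
[[321.0, 248.0], [321.0, 172.0]]
```

View pics/w10.png

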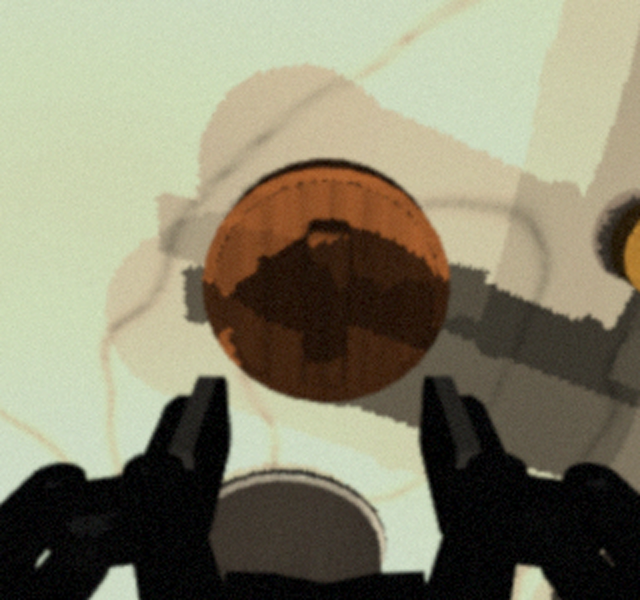

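The lid is centred at crop (326,283) with its bar vertical at x≈327, between the fingers. Next I check the centre and grasp.

```bash
python3 -c "
from h import *
c=cal('wrist');s=arm.read_state()
p=onz('wrist',(322.7,201.7),29,c);print(p,s['position'],R.from_quat(s['ee_rot']).inv().apply(p-s['position']))
t=cv2.imread('pics/t10.png')
p=lambda q:onz('top',q,29)
hsv=cv2.cvtColor(cv2.imread('pics/top0.png'),cv2.COLOR_BGR2HSV);m=cv2.inRange(hsv[200:290,230:320],(3,150,60),(17,255,255));(cx,cy),r=cv2.minEnclosingCircle(cv2.findNonZero(m));print(cx+230,cy+200,r,onz('top',(cx+230,cy+200),29))
"; echo '[0, 0, 40, 0, 0, 0, 0, 0, 77, 0, 0, 0, 0, 0, 77, 0, 0, 0]' | python3 jog.py
```

```text
[458.12678647 127.00475755  29.        ] [460.37618623 128.99752791 131.92704452] [  3.1630681    0.98297465 102.91761845]
282.5 236.0 34.39849853515625 [487.40875145 113.15776941  29.        ]
clock: 21.5
position: [457.3, 127.2, 50.9]
ee_rot: [-0.479, 0.878, -0.0, -0.004]
contact_force: [-1.3, -0.7, 1.0]
gripper_width: 50.4
grasp_force: 0.0
```

```bash
echo '[1, 0, 0, 0, 0, 0, 1, 0, 0, 0, 0, 0, 1, 0, 0, 0, 0, 0, 1, 0, 0, 0, 0, 0, 1, 0, 0, 0, 0, 0, 1, 0, 0, 0, 0, 0, 1, 0, 0, 0, 0, 0]' | python3 jog.py 8;echo '[0, 0, -40, 0, 0, 0, 0, 0, -80, 0, 0, 0, 0, 0, -120, 0, 0, 0, 0, 0, -120, 0, 0, 0, 0, 0, -120, 0, 0, 0]' | python3 jog.py; python3 -c "
from h import *
go((559.2,249.3,190))
c=cal('wrist');im=arm.get_image('wrist')
cv2.imwrite('pics/w11.png',np.clip(cv2.resize(im[60:360,160:480],None,fx=2,fy=2,interpolation=2)*1.4,0,255).astype('uint8'))"
```

```text
clock: 22.2
position: [460.4, 128.5, 55.8]
ee_rot: [-0.48, 0.877, 0.0, 0.003]
contact_force: [-0.9, 0.1, 7.9]
gripper_width: 14.6
grasp_force: 60.5
clock: 22.7
position: [458.8, 127.7, 174.8]
ee_rot: [-0.479, 0.878, 0.001, 0.002]
contact_force: [-0.8, 0.8, -1.7]
gripper_width: 14.4
grasp_force: 59.5
[-156.6  -18.7  -14.7] yaw now 2.570 j6 -1.18
```

View pics/w11.png

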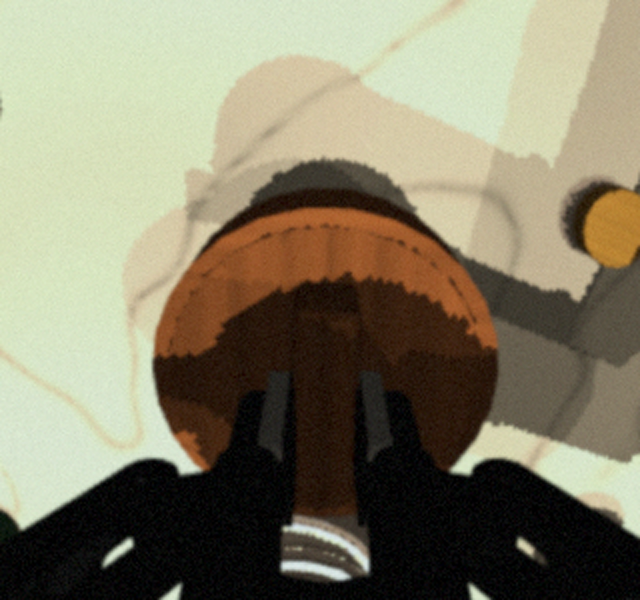

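The lid is held level and centred between the pads. I compare the lid and the jar mouth in the same wrist camera frame, using an overlay on the earlier picture w9.

```bash
cat > rel.py <<'E'
from h import *
from scipy.optimize import least_squares
# camera in tool frame, averaged calibration consistency
s=arm.read_state();K,M,t=cal("wrist");Q=R.from_quat(s["ee_rot"]).as_matrix();p0=s["position"]
Mc=M@Q; tc=M@p0+t          # tool->cam
c=(K,Mc,tc)
P=lambda q:proj("wrist",q,c)
if __name__=="__main__":
    print(Mc.round(3),tc.round(1))
    def circ(x,y,z,r,n=360):
        a=np.linspace(0,2*np.pi,n);return np.array([P((x+r*np.cos(b),y+r*np.sin(b),z)) for b in a])
    def f(v):
        q=circ(v[0],v[1],v[2],49);return [q[:,0].min()-(160+154.5/2),q[:,0].max()-(160+497.5/2),q[:,1].min()-(60+208/2)]
    print('lid top centre in tool',least_squares(f,[0,0,24]).x.round(1))
    im=cv2.imread('pics/w9.png');x0,y0=255,130;k=5.5
    a=np.clip(cv2.resize(im[y0:y0+105,x0:x0+140],None,fx=k,fy=k,interpolation=2)*1.6,0,255).astype('uint8')
    for x,col in((0,(0,0,255)),):
        for r in(34,38):
            q=((circ(x,0,190.3-105,r)-[x0,y0]+.5)*k).astype(np.int32);cv2.polylines(a,[q],True,col,1)
            print(r,q[:,0].min(),q[:,0].max(),q[:,1].min())
    cv2.imwrite('pics/ov.png',a)
E
python3 rel.py
```

```text
[[-0.001  1.    -0.   ]
 [-0.949 -0.001 -0.315]
 [-0.315 -0.     0.949]] [ -0.5  36.5 144.4]
lid top centre in tool [-0.7  1.1 28.9]
34 112 623 210
38 83 652 179
```

View pics/ov.png

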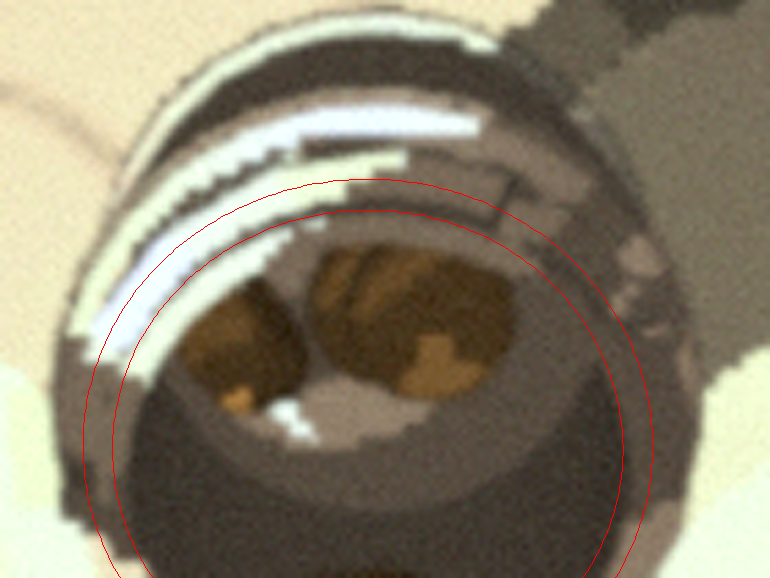

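The mouth matches the overlay to within about 1 mm, and two soaps are visible inside with the others hidden behind the near wall. I carry the lid over and lower it gently.

```bash
echo '[0, 0, -20, 0, 0, 0, -40, -5, -20, 0, 0, 0, -80, -10, -20, 0, 0, 0, -120, -15, -20, 0, 0, 0, -156, -18.6, -20, 0, 0, 0, -156.2, -18.6, -20, 0, 0, 0, -156.2, -18.6, 0, 0, 0, 0, -156.2, -18.6, 10, 0, 0, 0, -156.2, -18.6, 14, 0, 0, 0, -156.2, -18.6, 14, 0, 0, 0]' | python3 jog.py;echo '[0, 0, 3, 0, 0, 0, 0, 0, 6, 0, 0, 0, 0, 0, 6, 0, 0, 0]' | python3 jog.py
```

```text
clock: 23.75
position: [557.9, 247.7, 159.4]
ee_rot: [-0.479, 0.878, -0.001, -0.001]
contact_force: [-0.6, -1.3, 1.7]
gripper_width: 14.5
grasp_force: 60.1
clock: 24.05
position: [559.5, 248.8, 155.0]
ee_rot: [-0.479, 0.878, -0.0, 0.002]
contact_force: [0.8, -0.0, 1.9]
gripper_width: 14.3
grasp_force: 60.3
```

```bash
for i in 1 2 3; do echo '[0, 0, 1, 0, 0, 0, 0, 0, 2, 0, 0, 0, 0, 0, 2, 0, 0, 0, 0, 0, 2, 0, 0, 0]' | python3 jog.py | grep -E 'position|force'; done
```

```text
position: [560.0, 249.1, 154.6]
contact_force: [-2.3, -0.5, 12.3]
grasp_force: 61.8
position: [560.1, 249.1, 154.4]
contact_force: [-6.0, -1.3, 20.4]
grasp_force: 62.7
position: [560.1, 249.0, 154.3]
contact_force: [-9.5, -2.7, 27.8]
grasp_force: 63.6
```

```bash
echo '[0, 0, -2, 0, 0, 0, 0, 0, -3.5, 0, 0, 0, 0, 0, -3.5, 0, 0, 0, 0, 0, -3.5, 0, 0, 0]' | python3 jog.py
cat > st.py <<'E'
from h import *
s=arm.read_state();Y=R.from_quat(s["ee_rot"]).as_matrix();print('p',s["position"].round(1),'F',s["contact_force"].round(1),'T',s["wrist_torque"].round(2),'yaw %.3f'%np.arctan2(Y[1,1],Y[0,1]),'j6 %.2f'%s["joints"][5],'axis',Y[:,2].round(3),'w %.1f'%s["gripper_width"])
E
python3 st.py;echo '[0, 0, 0, 0, 0, -0.1, 0, 0, 0, 0, 0, -0.2, 0, 0, 0, 0, 0, -0.3, 0, 0, 0, 0, 0, -0.3]' | python3 jog.py>/dev/null;python3 st.py; echo '[0, 0, 0, 0, 0, -0.1, 0, 0, 0, 0, 0, -0.2, 0, 0, 0, 0, 0, -0.3, 0, 0, 0, 0, 0, -0.3]' | python3 jog.py>/dev/null;python3 st.py
```

```text
clock: 25.65
position: [560.0, 249.1, 154.5]
ee_rot: [-0.48, 0.877, -0.001, 0.002]
contact_force: [-4.5, -1.1, 14.3]
gripper_width: 14.3
grasp_force: 61.8
p [560.  249.1 154.5] F [-4.5 -1.1 14.3] T [-0.28  1.14 -0.04] yaw 2.572 j6 -1.25 axis [ 0.005  0.001 -1.   ] w 14.3
p [560.1 249.9 151.1] F [1.9 1.9 0.6] T [ 1.03 -0.89  0.03] yaw 2.871 j6 -0.95 axis [ 0.004  0.003 -1.   ] w 14.5
p [560.  249.6 150.7] F [ 4.   2.7 -2.1] T [ 0.79 -1.4   0.1 ] yaw -3.114 j6 -0.66 axis [ 0.003  0.002 -1.   ] w 14.4
```

```bash
for i in 1 2 3; do echo '[0, 0, 1.5, 0, 0, 0, 0, 0, 3, 0, 0, 0, 0, 0, 3, 0, 0, 0]' | python3 jog.py >/dev/null; python3 st.py; done
```

```text
p [559.9 249.4 148.3] F [ 5.7  2.7 -0.4] T [ 0.73 -1.7   0.  ] yaw -3.114 j6 -0.66 axis [ 0.003  0.001 -1.   ] w 14.4
p [560.1 249.6 146.5] F [4.3 2.8 6.6] T [ 0.67 -1.25 -0.05] yaw -3.113 j6 -0.66 axis [ 0.003  0.001 -1.   ] w 14.6
p [560.2 249.7 146.2] F [ 0.2  1.8 17. ] T [ 0.45  0.07 -0.03] yaw -3.112 j6 -0.66 axis [ 0.005  0.002 -1.   ] w 14.3
```

```bash
echo '[0, 0, -2, 0, 0, -0.1, 0, 0, -2, 0, 0, -0.2, 0, 0, -2, 0, 0, -0.2]' | python3 jog.py >/dev/null; python3 st.py; for i in 1 2; do echo '[0, 0, 0, 0, 0, -0.1, 0, 0, 0, 0, 0, -0.2, 0, 0, 0, 0, 0, -0.2]' | python3 jog.py >/dev/null; python3 st.py; done
```

```text
p [560.1 249.3 147.5] F [ 1.5  1.3 12.6] T [ 0.3  -0.28  0.2 ] yaw -2.910 j6 -0.45 axis [ 0.004  0.001 -1.   ] w 14.6
p [560.3 249.2 148.6] F [-0.   0.1 18.2] T [0.11 0.15 0.11] yaw -2.710 j6 -0.25 axis [ 0.005  0.001 -1.   ] w 14.5
p [560.8 249.2 149.8] F [-0.3  0.5 22.1] T [-0.13  0.38  0.2 ] yaw -2.510 j6 -0.05 axis [ 0.007  0.001 -1.   ] w 14.2
```

```bash
for i in 1 2 3; do echo '[0, 0, 0, 0, 0, -0.1, 0, 0, 0, 0, 0, -0.15, 0, 0, 0, 0, 0, -0.15]' | python3 jog.py >/dev/null; python3 st.py; done
```

```text
p [560.9 249.3 150.6] F [-2.5 -0.  25. ] T [-0.09  0.76 -0.22] yaw -2.362 j6 0.09 axis [ 0.007  0.002 -1.   ] w 14.4
p [561.3 249.3 151.5] F [-2.1 -0.2 26.7] T [-0.38  0.71  0.34] yaw -2.209 j6 0.25 axis [ 0.008  0.001 -1.   ] w 14.2
p [560.  249.3 145.3] F [6.4 1.7 1.6] T [ 0.61 -1.95  0.13] yaw -2.063 j6 0.40 axis [ 0.004  0.002 -1.   ] w 13.9
```

The lid dropped off the ridge end at yaw −2.06. I now press it down into the thread starts.

```bash
for i in 1 2; do echo '[0, 0, 1.5, 0, 0, 0, 0, 0, 3, 0, 0, 0, 0, 0, 3, 0, 0, 0]' | python3 jog.py >/dev/null; python3 st.py; done
```

```text
p [560.3 249.2 142.5] F [4.7 1.1 7.1] T [ 0.29 -1.42  0.01] yaw -2.063 j6 0.39 axis [ 0.004  0.001 -1.   ] w 14.0
p [560.4 249.3 142.4] F [-0.4  1.  19. ] T [-0.02  0.07  0.03] yaw -2.062 j6 0.39 axis [ 0.005  0.001 -1.   ] w 14.3
```

```bash
for i in 1 2 3 4; do echo '[0, 0, 0.3, 0, 0, 0.1, 0, 0, 0.6, 0, 0, 0.2, 0, 0, 0.6, 0, 0, 0.2]' | python3 jog.py >/dev/null; python3 st.py; done
```

```text
p [560.9 249.2 142. ] F [ 1.  -1.  18.5] T [-0.3  -0.33 -0.12] yaw -2.264 j6 0.19 axis [ 0.006  0.001 -1.   ] w 14.6
p [560.4 249.1 140.7] F [ 0.9 -0.2 17.2] T [-0.12 -0.33 -0.52] yaw -2.465 j6 -0.01 axis [ 0.005  0.001 -1.   ] w 14.0
p [560.  249.2 139.6] F [ 0.6  0.6 16. ] T [ 0.15 -0.25 -0.37] yaw -2.665 j6 -0.21 axis [ 0.004  0.001 -1.   ] w 14.3
p [560.2 249.3 138.4] F [ 2.7 -0.3 13.2] T [ 0.22 -0.65 -0.35] yaw -2.865 j6 -0.41 axis [ 0.004  0.001 -1.   ] w 14.0
```

```bash
for i in 1 2 3 4; do echo '[0, 0, 0.4, 0, 0, 0.1, 0, 0, 0.9, 0, 0, 0.2, 0, 0, 0.9, 0, 0, 0.2]' | python3 jog.py >/dev/null; python3 st.py; done
```

```text
p [560.1 249.8 137.3] F [ 2.4  2.  12.3] T [ 0.63 -0.57 -0.28] yaw -3.065 j6 -0.61 axis [ 0.004  0.002 -1.   ] w 14.5
p [560.6 249.6 136.7] F [ 3.3  1.1 13.3] T [ 0.25 -0.83 -0.03] yaw 3.019 j6 -0.81 axis [ 0.005  0.001 -1.   ] w 14.4
p [561.  250.  136.7] F [ 2.   2.3 16. ] T [ 0.39 -0.59 -0.22] yaw 2.819 j6 -1.01 axis [ 0.006  0.002 -1.   ] w 14.2
p [562.4 251.1 136.8] F [ 3.8  2.7 16. ] T [ 0.91 -1.2   0.61] yaw 2.623 j6 -1.20 axis [ 0.01   0.004 -1.   ] w 14.2
```

The height bottomed out at about 136.7, the expected 6 mm drop, and then a stop torque appeared. I release, retreat and check.

```bash
echo '[0, 0, 0, 0, 0, 0, 0, 0, 0, 0, 0, 0, 0, 0, 0, 0, 0, 0, 0, 0, -40, 0, 0, 0, 0, 0, -80, 0, 0, 0, 0, 0, -80, 0, 0, 0, 0, 0, -80, 0, 0, 0]' | python3 jog.py 50 >/dev/null;python3 st.py
python3 - <<'E'
from h import *
c=cal('wrist');im=arm.get_image('wrist');sc=arm.get_image('scene');to=arm.get_image('top');cv2.imwrite('pics/t12.png',to);cv2.imwrite('pics/s12.png',sc);cv2.imwrite('pics/w12.png',im)
g=lambda a:np.clip(a*1.5,0,255).astype('uint8')
a=g(cv2.resize(im[80:330,200:440],None,fx=1.6,fy=1.6,interpolation=2))  #400x384
b=g(cv2.resize(sc[190:280,370:460],None,fx=4,fy=4,interpolation=2)) #360
t=g(cv2.resize(to[90:270,200:400],None,fx=2,fy=2)) 
o=np.zeros((600,800,3),np.uint8);o[:400,:384]=a;o[:360,400:760]=b;o[400:600,0:400]=cv2.resize(t,(400,200));
e=g(cv2.resize(to[60:270,400:560],None,fx=.0+1.8,fy=.95));o[400:599,410:410+e.shape[1]]=e[:199]
cv2.imwrite('pics/v12.png',o)
E
```

```text
p [558.1 248.5 211.6] F [-0.8 -0.2 -1.5] T [-0.05  0.04  0.02] yaw 2.620 j6 -1.20 axis [-0.002 -0.    -1.   ] w 50.3
```

View pics/v12.png

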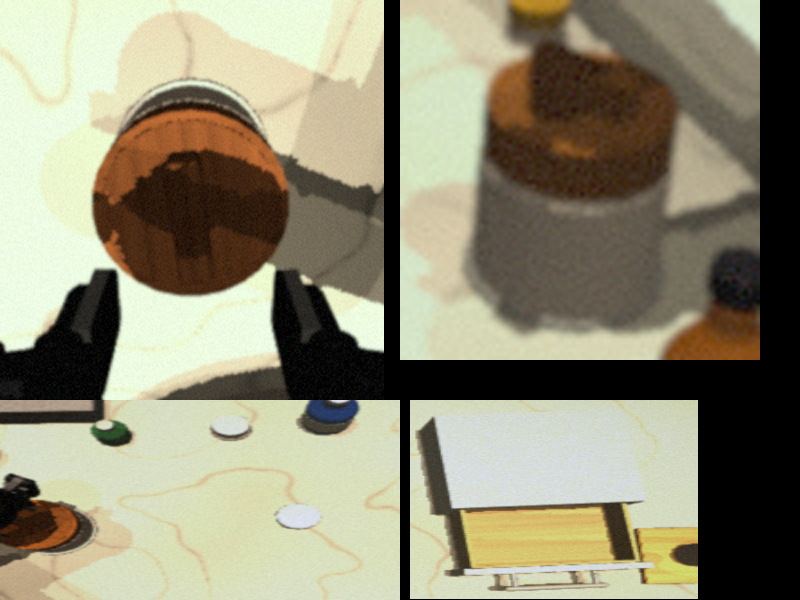

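The lid sits down on the jar's shoulder, no soaps are left on the counter, and the tin is still at its place. I check level and height numerically.

Run:
```python
from h import *
from scipy.optimize import least_squares
s=cv2.imread('pics/s12.png');hsv=cv2.cvtColor(s,cv2.COLOR_BGR2HSV);m=np.zeros(s.shape[:2],np.uint8);m[190:250,375:450]=cv2.inRange(hsv,(2,110,15),(20,255,255))[190:250,375:450]
m[:205,:]*=0 if False else 1
k,l,st,ce=cv2.connectedComponentsWithStats(m);i=1+st[1:,4].argmax();m=(l==i).astype(np.uint8)
print(st[i],ce[i])
c=cal('scene')
def mask(v):
    x,y,z,ax,ay=v;Q=R.from_rotvec([ax,ay,0]).as_matrix();pts=[]
    a=np.linspace(0,2*np.pi,80)
    L=[(49*np.cos(b),49*np.sin(b),h) for b in a for h in(0,29)]
    return cv2.convexHull(np.float32([proj('scene',np.array([x,y,z])+Q@np.array(q),c) for q in L]))[:,0]
# observed: per-column bottom edge & per-row left/right edges
cols=np.arange(397,437,2);bot=np.array([np.nonzero(m[:,u])[0].max()+1 for u in cols])
rows=np.arange(210,230,2);lef=np.array([np.nonzero(m[r])[0].min() for r in rows]);rig=np.array([np.nonzero(m[r])[0].max()+1 for r in rows])
print(bot,lef,rig)
def f(v):
    h=mask(v);h=np.vstack([h,h[:1]]);out=[]
    def cross(ax,val,pick):
        r=[]
        for p,q in zip(h[:-1],h[1:]):
            if (p[ax]-val)*(q[ax]-val)<=0 and p[ax]!=q[ax]: r.append(p[1-ax]+(q[1-ax]-p[1-ax])*(val-p[ax])/(q[ax]-p[ax]))
        return pick(r) if r else 0
    for u,b in zip(cols,bot):out.append(cross(0,u+.5,max)-b)
    for r,a,b in zip(rows,lef,rig):out+= [cross(1,r+.5,min)-a,cross(1,r+.5,max)-b]
    return out
r=least_squares(f,[559,249,81,0,0],loss='soft_l1',x_scale=[5,5,5,.05,.05],diff_step=1e-3);print(r.x.round(3),np.std(f(r.x)))
r=least_squares(lambda w:f([w[0],w[1],w[2],0,0]),[559,249,81],loss='soft_l1');print(r.x.round(2),np.std(f([*r.x,0,0])))
```

```text
[ 392  200   48   40 1408] [414.61789773 220.59801136]
[234 235 236 236 238 238 240 239 239 240 240 240 239 239 239 238 238 237
 236 232] [393 393 393 393 392 393 392 393 393 392] [435 437 439 440 439 438 438 438 436 437]
[ 5.09900e+02  2.45199e+02  4.75210e+01 -2.00000e-03  2.30000e-02] 0.6209737151653324
[558.19 249.08  81.01] 1.2565620123666712
```

The fit with a level lid gives its origin at z = 81.0, which is home. Next are the tin and the drawer geometry.

Run:
```python
from h import *
f=lambda u,v:(400+u/2.5,60+v/2.5)
for n,q,z in(("floor mid",(178,360),20),("floorFL",(85,438),20),("floorFR",(285,430),20),("cab front edge L",(58,285),100),("cab front R",(326,263),100),("panel R",(338,434),85),("panel L",(76,450),85),("wall L back",(70,288),76),("wallR back",(298,272),76)):print(n,onz("top",f(*q),z).round(1))
to=cv2.imread('pics/t12.png');h=cv2.cvtColor(to,cv2.COLOR_BGR2HSV)
r=to[180:212,332:366].mean(2);m=(r>np.median(r)+12).astype(np.uint8);(cx,cy),rr=cv2.minEnclosingCircle(cv2.findNonZero(m));M=cv2.moments(m,True);u=(332+M['m10']/M['m00'],180+M['m01']/M['m00']);print(u,rr,M['m00'],onz('top',u,22))
go((581.7,-45.2,80),np.pi/2)
```

```text
floor mid [ 551.3 -334.3   20. ]
floorFL [ 480.  -241.9   20. ]
floorFR [ 482.4 -430.4   20. ]
cab front edge L [ 612.7 -205.9  100. ]
cab front R [ 626.  -444.3  100. ]
panel R [ 475.3 -449.3   85. ]
panel L [ 467.5 -217.2   85. ]
wall L back [ 613.8 -222.2   76. ]
wallR back [ 622.9 -429.6   76. ]
(348.75, 197.30555555555554) 9.04925537109375 36.0 [574.86829904 -44.64203666  22.        ]
[ 241.8 -167.3  130.3] yaw now 2.620 j6 -1.20 rz 1.049 (alt -2.092)
```

```bash
echo '[30, -20, 0, 0, 0, 0.1, 60, -40, 0, 0, 0, 0.2, 90, -65, 0, 0, 0, 0.3, 120, -85, 0, 0, 0, 0.45, 150, -105, 0, 0, 0, 0.6, 180, -125, 0, 0, 0, 0.75, 210, -145, 0, 0, 0, 0.9, 241, -167, 0, 0, 0, 1.05, 241, -167, 0, 0, 0, 1.05, 241, -167, 20, 0, 0, 1.05]' | python3 jog.py 80; echo '[0, 0, 45, 0, 0, 0, 0, 0, 90, 0, 0, 0, 0, 0, 106, 0, 0, 0, 0, 0, 106, 0, 0, 0]' | python3 jog.py
python3 - <<'E'
from h import *
import rel
im=arm.get_image('wrist');cv2.imwrite('pics/w13.png',im);go((581.7,-45.2,22),np.pi/2)
g=cv2.medianBlur(cv2.cvtColor(im,cv2.COLOR_BGR2GRAY),5)
print(proj('wrist',(581.7,-45.2,22)).round(1))
c=cv2.HoughCircles(g,cv2.HOUGH_GRADIENT,1,60,param1=60,param2=18,minRadius=28,maxRadius=55)
print(c)
E
```

```text
clock: 34.0
position: [584.8, -44.3, 192.8]
ee_rot: [0.0, 1.0, -0.0, 0.002]
contact_force: [0.1, 0.1, 0.5]
gripper_width: 80.2
grasp_force: 0.0
clock: 34.4
position: [580.8, -43.1, 81.5]
ee_rot: [-0.0, 1.0, -0.001, -0.005]
contact_force: [-0.3, 0.5, 0.1]
gripper_width: 80.2
grasp_force: 0.0
[ 0.6 -2.1 61.9] yaw now 1.572 j6 -1.77 rz 0.001 (alt -3.140)
[317.5 226.4]
[[[317.5 223.5  41.6]
  [473.5 261.5  44.4]
  [634.5 186.5  41.9]]]
```

```bash
echo '[0, -2, 30, 0, 0, 0, 0, -2, 63, 0, 0, 0, 0, -2, 63, 0, 0, 0, 0, -2, 63, 0, 0, 0]' | python3 jog.py; echo '[0, 0, 0, 0, 0, 0, 0, 0, 0, 0, 0, 0, 0, 0, 0, 0, 0, 0, 0, 0, 0, 0, 0, 0, 0, 0, 0, 0, 0, 0]' | python3 jog.py 40;echo '[0, 0, -50, 0, 0, 0, 0, 0, -100, 0, 0, 0, 0, 0, -140, 0, 0, 0, 0, 0, -140, 0, 0, 0, 0, 0, -140, 0, 0, 0]' | python3 jog.py; python3 -c "
from h import *
go((546,-334,48),np.pi/2+.05)
c=cv2.imwrite('pics/w14.png',arm.get_image('wrist'))"
```

```text
clock: 34.85
position: [584.7, -45.0, 24.1]
ee_rot: [-0.001, 1.0, -0.0, 0.001]
contact_force: [0.1, 0.3, 0.9]
gripper_width: 79.8
grasp_force: 0.0
clock: 35.35
position: [585.5, -45.0, 25.6]
ee_rot: [-0.0, 1.0, 0.0, 0.002]
contact_force: [-1.0, 2.2, 5.7]
gripper_width: 49.6
grasp_force: 61.7
clock: 35.85
position: [584.1, -45.0, 164.9]
ee_rot: [0.0, 1.0, 0.001, 0.002]
contact_force: [-0.3, 0.6, -1.4]
gripper_width: 50.4
grasp_force: 62.5
[  38.4 -289.1  116.4] yaw now 1.570 j6 -1.77 rz -0.050 (alt 3.091)
```

```bash
echo '[5, -45, 0, 0, 0, 0, 10, -90, 0, 0, 0, 0, 17, -135, 0, 0, 0, -0.02, 23, -180, 0, 0, 0, -0.05, 29, -225, 0, 0, 0, -0.05, 35, -265, 0, 0, 0, -0.05, 38, -289, 0, 0, 0, -0.05, 38, -289, 0, 0, 0, -0.05, 38, -289, 0, 0, 0, -0.05]' | python3 jog.py ; python3 -c "
from h import *
go((546,-334,48),np.pi/2+.05)
im=arm.get_image('wrist');cv2.imwrite('pics/w15.png',np.clip(im*1.5,0,255).astype('uint8'))"
```

```text
clock: 36.8
position: [544.6, -334.3, 160.8]
ee_rot: [-0.024, 1.0, 0.001, -0.002]
contact_force: [0.0, 0.1, 0.0]
gripper_width: 50.1
grasp_force: 62.6
[ -1.8   0.  112.8] yaw now 1.619 j6 -1.22 rz -0.002 (alt 3.140)
```

View pics/w15.png

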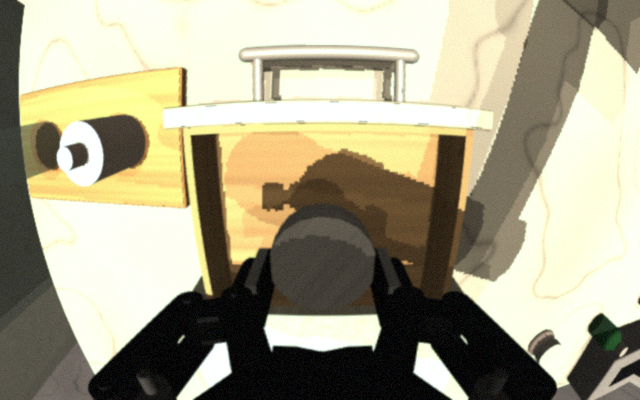

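The tin hangs centred over the open drawer at (323,257). The handle bar runs (245,55)–(417,55) and the panel's top edge is at row ~115. I lower to contact.

```bash
python3 -c "
from h import *
f=lambda u,v:(400+u/2.5,60+v/2.5)
for n,a,b in(('handle +y',(120,495),(417,56)),('handle -y',(272,487),(245,55)),('panel front top +y',(76,455),(492,112)),('panel -y',(338,438),(165,112)),('inner floor FL',(85,438),(470,137)),):
  p,r=tri([ray('top',f(*a)),ray('wrist',b)]);print(n,p.round(1),r)
"
echo '[0, 0, 40, 0, 0, 0, 0, 0, 80, 0, 0, 0, 0, 0, 105, 0, 0, 0, 0, 0, 105, 0, 0, 0]' | python3 jog.py;for i in 1 2 3; do echo '[0, 0, 2, 0, 0, 0, 0, 0, 4, 0, 0, 0, 0, 0, 4, 0, 0, 0]' | python3 jog.py>/dev/null; python3 st.py; done
```

```text
handle +y [ 424.2 -264.4   48.5] [2.5, 2.5]
handle -y [ 431.2 -392.7   70.3] [1.1, 1.1]
panel front top +y [ 461.  -216.6   87.1] [2.1, 2.1]
panel -y [ 472.5 -464.8   51.4] [0.3, 0.3]
inner floor FL [ 478.8 -227.7   77.5] [0.7, 0.7]
clock: 37.25
position: [543.0, -331.6, 53.2]
ee_rot: [-0.025, 1.0, 0.002, -0.005]
contact_force: [-0.1, 0.3, -0.6]
gripper_width: 50.3
grasp_force: 62.6
p [ 546.7 -334.3   55.4] F [ 0.2  0.  -0.8] T [ 0.01  0.01 -0.01] yaw 1.621 j6 -1.22 axis [ 0.003 -0.001 -1.   ] w 50.4
p [ 545.6 -334.3   49.8] F [-0.1  0.3 -0.3] T [-0.02 -0.    0.02] yaw 1.620 j6 -1.22 axis [-0.  0. -1.] w 50.3
p [ 546.7 -334.4   47.6] F [-0.7  1.6  6.6] T [ 0.72  0.26 -0.09] yaw 1.621 j6 -1.22 axis [ 0.002 -0.001 -1.   ] w 50.0
```

The tin rests on the drawer floor, so I release it, lift off, and move in front of the handle with the fingers closed.

```bash
echo '[0, 0, 0, 0, 0, 0, 0, 0, 0, 0, 0, 0, 0, 0, 0, 0, 0, 0, 0, 0, -40, 0, 0, 0, 0, 0, -80, 0, 0, 0, 0, 0, -120, 0, 0, 0, 0, 0, -120, 0, 0, 0]' | python3 jog.py 75; echo '[40, 2, 0, 0, 0, 0, 80, 5, 0, 0, 0, 0, 120, 8, 0, 0, 0, 0, 160, 9, 0, 0, 0, 0, 160, 9, 0, 0, 0, 0, 160, 9, 40, 0, 0, 0, 160, 9, 80, 0, 0, 0, 160, 9, 110, 0, 0, 0, 160, 9, 110, 0, 0, 0, 160, 9, 110, 0, 0, 0]' | python3 jog.py 0;python3 st.py
```

```text
clock: 38.85
position: [548.9, -336.0, 172.8]
ee_rot: [-0.026, 1.0, -0.003, 0.006]
contact_force: [0.4, 0.6, 0.3]
gripper_width: 75.4
grasp_force: 0.0
clock: 39.85
position: [386.1, -333.5, 55.8]
ee_rot: [-0.025, 1.0, -0.0, -0.0]
contact_force: [-1.5, -0.1, -0.6]
gripper_width: 0.0
grasp_force: 0.0
p [ 386.1 -333.5   55.8] F [-1.5 -0.1 -0.6] T [ 0.03 -0.01  0.  ] yaw 1.621 j6 -1.13 axis [-0.001 -0.    -1.   ] w 0.0
```

```bash
echo '[0, 0, 8, 0, 0, 0, -20, 0, 8, 0, 0, 0, -40, 0, 8, 0, 0, 0, -60, 0, 8, 0, 0, 0, -80, 0, 8, 0, 0, 0, -80, 0, 8, 0, 0, 0]' | python3 jog.py>/dev/null;python3 st.py;echo '[-20, 0, 0, 0, 0, 0, -40, 0, 0, 0, 0, 0, -60, 0, 0, 0, 0, 0, -70, 0, 0, 0, 0, 0, -75, 0, 0, 0, 0, 0, -75, 0, 0, 0, 0, 0]' | python3 jog.py>/dev/null;python3 st.py; python3 -c "
from h import *
cv2.imwrite('pics/t16.png',arm.get_image('top'))"; for i in 1 2; do echo '[-4, 0, 0, 0, 0, 0, -8, 0, 0, 0, 0, 0, -8, 0, 0, 0, 0, 0]' | python3 jog.py>/dev/null;python3 st.py;done
```

```text
p [ 468.5 -329.8   49.2] F [-0.5 -0.3  0.3] T [ 0.01 -0.01  0.02] yaw 1.622 j6 -1.19 axis [ 0.005 -0.002 -1.   ] w -0.2
p [ 540.5 -325.6   48.2] F [-0.5 -0.  -0.5] T [-0.01  0.03 -0.  ] yaw 1.621 j6 -1.23 axis [ 0.001 -0.    -1.   ] w 0.3
p [ 548.7 -325.2   47.9] F [ 0.6 -0.2  1.5] T [-0.03 -0.01 -0.02] yaw 1.621 j6 -1.24 axis [ 0.001 -0.    -1.   ] w 0.1
p [ 551.1 -324.8   47.6] F [-11.2  -1.1   7. ] T [-0.38  3.06  0.01] yaw 1.619 j6 -1.24 axis [-0.012  0.002 -1.   ] w -0.1
```

```bash
echo '[-3, 0, 0, 0, 0, 0, -5, 0, 0, 0, 0, 0, -5, 0, 0, 0, 0, 0, -5, 0, 0, 0, 0, 0]' | python3 jog.py>/dev/null;python3 st.py;echo '[20, 0, 0, 0, 0, 0, 60, 0, 0, 0, 0, 0, 60, 0, -50, 0, 0, 0, 60, 0, -100, 0, 0, 0, 80, 0, -150, 0, 0, 0, 100, 50, -200, 0, 0, 0, 100, 100, -200, 0, 0, 0, 100, 150, -200, 0, 0, 0, 100, 200, -200, 0, 0, 0, 100, 200, -200, 0, 0, 0]' | python3 jog.py>/dev/null;python3 st.py
python3 - <<'E'
from h import *
t=arm.get_image('top');cv2.imwrite('pics/t17.png',t)
t0=cv2.imread('pics/top0.png')
for n,im in(('before',t0),('after',t)):
    h=cv2.cvtColor(im,cv2.COLOR_BGR2HSV);m=cv2.inRange(h,(12,90,60),(32,255,255))[150:260,415:524]
    print(n,'wood px',int((m>0).sum()))
    g=im.mean(2)
    print([int(g[r,465:485].mean()) for r in range(160,262,2)])
im=t;h=cv2.cvtColor(im,cv2.COLOR_BGR2HSV);m=cv2.inRange(h,(15,90,60),(38,255,255))
k,l,st,ce=cv2.connectedComponentsWithStats(m[90:330,190:400]);print([(ce[i]+[190,90]).round(1).tolist()+[int(st[i,4])] for i in range(1,k) if st[i,4]>15])
E
```

```text
p [ 551.2 -324.7   47.6] F [-21.6  -2.6  14.1] T [-0.67  5.61  0.01] yaw 1.618 j6 -1.25 axis [-0.022  0.005 -1.   ] w 0.3
p [ 451.2 -126.8  248.8] F [ 0.4 -1.5  1.4] T [ 0.03 -0.02  0.01] yaw 1.624 j6 -1.59 axis [ 0.003  0.001 -1.   ] w -0.1
before wood px 5111
[133, 132, 133, 133, 134, 82, 44, 52, 103, 110, 104, 102, 103, 106, 105, 102, 103, 106, 107, 108, 108, 109, 112, 110, 104, 103, 103, 106, 106, 107, 107, 107, 108, 107, 107, 99, 107, 102, 136, 135, 126, 115, 128, 127, 127, 124, 119, 60, 112, 104, 118]
after wood px 2021
[135, 136, 135, 135, 136, 90, 129, 138, 136, 54, 37, 53, 116, 124, 123, 123, 100, 122, 81, 63, 117, 131, 130, 131, 126, 108, 94, 83, 70, 61, 51, 47, 46, 46, 46, 47, 48, 49, 51, 51, 52, 52, 52, 53, 53, 52, 52, 50, 49, 47, 47]
[[354.6, 243.8, 38], [356.4, 260.1, 63], [278.1, 290.9, 18], [249.7, 305.7, 260], [287.2, 302.2, 17]]
```

Run:
```python
from h import *
t=cv2.imread('pics/t17.png');g=t.mean(2)
for u in(430,450,475,500,520):print(u,[int(x) for x in g[160:186,u-2:u+3].mean(1)])
for n,v,z in(('cab front',171,100),('panel back',171.5,85),('panel front',177.5,85),('old panel front',(235.5+242)/2+2,85)):print(n,onz('top',(475,v),z).round(1))
h=cv2.cvtColor(t,cv2.COLOR_BGR2HSV);m=cv2.inRange(h,(12,90,60),(32,255,255))[150:260,415:524];ys,xs=np.nonzero(m);print(ys.min()+150,np.median(ys)+150,np.histogram(ys+150,bins=8))
```

```text
430 [136, 134, 137, 135, 135, 135, 137, 138, 137, 136, 137, 138, 134, 110, 69, 132, 136, 136, 137, 137, 127, 56, 35, 36, 35, 60]
450 [136, 135, 132, 136, 134, 137, 136, 137, 137, 138, 136, 124, 71, 86, 137, 139, 138, 140, 137, 116, 50, 68, 87, 85, 90, 100]
475 [136, 136, 138, 136, 135, 135, 135, 137, 137, 127, 79, 75, 137, 139, 139, 138, 137, 123, 46, 34, 37, 38, 58, 97, 123, 132]
500 [134, 134, 136, 134, 135, 135, 135, 129, 85, 68, 132, 138, 138, 137, 138, 123, 47, 36, 34, 39, 64, 120, 130, 132, 130, 128]
520 [134, 133, 134, 135, 134, 136, 124, 71, 108, 133, 132, 134, 138, 132, 93, 49, 79, 118, 128, 129, 127, 126, 128, 126, 128, 128]
cab front [ 616.3 -320.7  100. ]
panel back [ 617.8 -325.9   85. ]
panel front [ 604.2 -325.    85. ]
old panel front [ 463.2 -315.3   85. ]
207 239.0 (array([153, 109, 169, 247, 353, 313, 359, 318]), array([207. , 213.5, 220. , 226.5, 233. , 239.5, 246. , 252.5, 259. ]))
```

The panel sits flush against the cabinet all along its width after about 141 mm of travel, so the drawer is shut. I hand the job in.

```bash
python3 -c "
from bench import arm
print(arm.job_done())"
```

```text
the job is handed in; nothing more can be done
None
```

I handed the job in: all four soaps are in the jar, the lid is screwed home (measured at 81 mm), the tin is in the drawer and the drawer is shut; I saw no brush lying out, and moved no bystander as far as I know, though I didn't re-check them.

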